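# Ready the pouch laminator after a jam

### The arm

A 7-joint arm with a two-finger parallel gripper is mounted at the origin on the work surface. World frame = base frame: x ahead of the robot, y to its left, z up, the work surface at z = 0. Lengths are in m, angles in rad, forces in N, time in s.
With the tool pointing down it reaches from about 0.4 to 0.875 m from the base axis. Payload 19.3 kg.
Tool frame: the origin (TCP) lies at the very end of the fingers, on their centre line; the grasp point (between the pads) lies 19 mm behind it; z points along the fingers, y is the direction in which the jaws open and shut (so a half turn about z gives the same grasp; the last joint's range is limited). The gripper opens to 85 mm and grips with 20 to 120 N. Pads are 22 mm wide; open, the fingers measure 114 mm over their backs; the gripper's body (76 mm by 85 mm) begins 54 mm behind the grasp point. The pads swing forward as they close: fully open they stand 13 mm farther back than shut.
Start: joints at [-1.284, 0.521, -0.036, 1.599, 0.021, 1.021, -0.113], TCP at [0.218, 0.586, 0.231] pointing down, gripper open.
Joint ranges: [-2.91, 2.91], [-0.3, 2.13], [-1.5, 1.42], [0.17, 2.43], [-1.26, 4.41], [0.16, 1.93], [-2.52, 2.52]. Speed limits (rad/s): [1.89, 1.89, 2.39, 2.39, 3.01, 3.01, 3.01].

### API

Orientations are given as [roll, pitch, yaw] about the fixed x, y, z axes, in that order (R = Rz(yaw) Ry(pitch) Rx(roll)).
In Python, from workcell import bot gives the robot as it stands. The module is installed in compiled form; this text tells all that it offers.
- The arm moves only by the shell command python3 -m inch 'ROWS' [FORCE]. ROWS is JSON, a list of rows, each an object of numbers: "dx", "dy", "dz": the shift along the tool's x, y, z in mm; "rx", "ry", "rz": the turn, a rotation vector about the tool's x, y, z in rad; "hand": the closure, from -1 (fully open) to 1 (shut), so that 0 is half open. In form: [{"dx": .., "dy": .., "dz": .., "rx": .., "ry": .., "rz": .., "hand": ..}, ...]. A call has 1 to 10 rows; each row shifts and turns the commanded pose from where the row before left it, along the tool's axes as they then stand; what a row does not reach is not made up. A row lasts 1/10 s, in which the tool goes at most 50 mm and 8.59 degrees, less where a joint would pass 70% of its speed; a pose out of reach is approached as far as the arm can. A call with a gripper value outside its range is refused whole. The fingers move at their own pace and stop on an object; FORCE is the grip in N (left out, the last holds). Time passes only in rows, so rows that do not move let the fingers close. It gives the time, the measured TCP pose, the force and the opening at its end, in the units of the state.
- bot.observe(): the state, without advancing time (a new reading comes with each control period).
- bot.grab_frame(name): name is "scene" or "top" or "wrist"; returns (picture, depth): 480x640x3 uint8, red, green, blue; 480x640 float32, m along the optical axis (not along the pixel's ray), 0 where there is no reading.
- bot.get_calibration(name): a dict with "vertical_fov" (degrees; the focal length in pixels is half the picture's height over the tangent of half this angle, whatever the lens; pixels are square), "cx", "cy" (the principal point, pixels), "origin" and "orientation" of the camera in the world. Camera axes: x right, y down, z forward; pixel columns grow to the right and rows downward; lengths in m; the calibration is good to about 2 mm. A picture is of the moment at which its call begins: read the wrist's pose just before it. get_calibration takes no time and is no camera call; for the wrist camera it gives the pose at the moment of the call.
- bot.job_done(): hands the job in, once; it reports no verdict.
Trained networks look in the newest picture that a camera, given by its name, has taken for a name from the list of things; names that differ only in an ending like _2 or _b are one class to them, and where a whole thing is asked for, a point or a joint stands for the part that bears it (a point fixed in the world has none). Each returns a list of dicts, best first, with "score" (0 to 1); they miss things now and then, are a little off and sometimes report something else, mostly with a low value. They report only what shows in the picture. A call takes as long as a camera call.
- bot.trace(camera, target): "region" (480x640 bool, what is visible of it) and "box" ([left, top, right, bottom] in pixels, round what is visible of it).
- bot.tip_of(camera, target): "centre" ([row, column] in pixels: a listed point, or the origin of a listed thing).
The state is a dict: "clock": time; "qpos": joint angles; "qd": joint speeds; "joint_efforts": joint torques, N m; "position": TCP position; "tool_rot": TCP orientation; "force": force on the tool from outside, world axes, zero at the start; "moment": the same for the moment, N m; "grip_width": finger opening in m.
Only numpy, scipy, OpenCV 4.12 (cv2) and the standard library are available. Lean on these libraries where they do the work, as an engineer would, in place of code of your own. Each camera call takes 0.05 s, during which the arm holds its last target.

### The job

A jam has just been cleared from the laminator. With the fingertips, first press its raised green release lever down flush so that the rollers are closed again, then slide the orange selector from off past the click at cold (blue mark) right to its end stop at hot (red mark), and leave it there. Only push: lift nothing, do not shove the laminator out of place, and leave the craft things standing around and on it where they are.

Things in the scene. Friction and masses are not known exactly. Their poses are not given: they have to be found in the camera images.
- laminator: White pouch laminator, loose on rubber feet, about 3.4 kg (20 N sideways can slide it). 190 mm (its x) by 400 (its y) by 85 high; origin under its centre on the table, z up. Entry tray on its -x side, out to 200 mm from the origin, 60 mm high. Cover flat, 85 mm up; its -y end is the grey control deck with the green release lever and the orange selector, with a white, blue and red dot by its slot.
- release (a joint): Hinge of the release lever in rad: 0 = down flush, rollers closed; it starts raised, 0.45 to 0.75. Stiff hinge (about 0.08 N m, so 2 to 4 N at the finger), no spring; it stays where it is left.
- release_hinge (a point): On the release lever's upper face, above its hinge; 45 mm along the laminator's +x and 45 mm along its -y from its origin. Green lever, 60 mm long, 30 wide, 6 thick, running from the hinge towards -x. Flush, its upper face is 91 mm above the laminator's origin, level with the black rims beside it. A fingertip about 20 mm from the hinge, moved straight down, closes it.
- release_tip (a point): Middle of the upper edge of the free end of the release lever, 60 mm from release_hinge; moves with the lever.
- selector (a joint): Travel of the selector in m along the laminator's +y: 0 = off (white dot, where it starts), 0.018 = first click, cold (blue dot), 0.036 = end stop, hot (red dot). A detent holds it at each: getting over each hump takes about 4 N, after which it snaps on into the next notch.
- selector_top (a point): Top centre of the selector, an upright orange paddle 10 mm thick along its travel (laminator's y), 22 wide (x), 18 above the deck; 103 mm above the laminator's origin. At off it is 35 mm along the laminator's -x and 150 mm along its -y from the origin. The deck behind it (-y) is free for 45 mm to the laminator's end: fingertips fit there, just above the deck.
- spool_blue: Bystander: spool of blue thread, 33 mm across, 48 mm high, standing on the laminator's cover at the end away from the controls. Origin under its centre.
- spool_white: Bystander: spool of white thread, 33 mm across, 48 mm high, on the table past the control end. Origin under its centre.
- glue: Bystander: yellow glue bottle, 44 mm across, 122 mm high, on the table near the entry tray at the control end. Origin under its centre.
- bead_tub: Bystander: clear tub of coloured beads, 90 by 120 by 50 mm, behind the laminator. Origin under its centre.
- pin_tin: Bystander: round steel tin with a red pincushion, 74 mm across, 40 mm high, past the end away from the controls. Origin under its centre.
- marker: Bystander: white marker pen with a red cap lying on the table, 138 mm long, 17 mm thick. Origin under its middle.
- scissors: Bystander: orange-handled scissors lying on the table, about 190 mm long, 12 mm thick. Origin near the pivot, on the table.

How it is judged:
On the way, in this order (a step that is already met when the one before it is completed fails the run):
1. the release lever is pressed down flush (value of joint release below 0.06 rad), for 0.2 s.
2. the selector is past cold and at the hot stop (value of joint selector above 0.033 m), for 0.2 s.
At the end, for the whole second after the job is handed in: The release lever is flush (within 0.06 rad, 3.5 mm at its tip), the selector is at the hot stop (within 3 mm), and the laminator stands still within 15 mm of where it was (value of joint release below 0.06 rad and value of joint selector above 0.033 m and distance of laminator from where it was at the start of the episode below 0.015 m and linear speed of laminator below 0.01 m/s); the robot touches nothing.
It fails at once if the laminator is shoved more than 15 mm or lifted (distance of laminator from where it was at the start of the episode above 0.015 m or angle between laminator's own z axis and vertical above 0.05 rad).
It fails at once if the arm or the body of the gripper, not the fingers, bears on the laminator (contact force between the arm and laminator above 3 N).
It fails at once if a bystander is moved more than 20 mm, lifted or knocked over (distance of any of spool_blue, spool_white, glue, bead_tub, pin_tin, marker, scissors from where it was at the start of the episode above 0.02 m or angle between any of spool_blue, spool_white, glue's own z axis and vertical above 0.5 rad).
It also fails if it takes over 43 s, if anything falls off the work surface, if the arm or the gripper's body presses on something with over 40 N, if the wrist force passes 120 N, or if a joint passes its speed limit or range.

## Working session

There is one attempt and no reset: what is moved stays moved. The work goes in short steps, Python scripts to look and compute and a shell command to move; the robot and the scene stay as the last step left them, time stands still between calls to the robot, and variables do not carry over. Pictures are saved under pics/ and viewed, and the job is handed in when it is done.

```bash
mkdir -p pics; cat > h.py <<'E'
import numpy as np, cv2
from workcell import bot
from scipy.spatial.transform import Rotation as R
def cal(n):
    c=bot.get_calibration(n); f=240/np.tan(np.radians(c['vertical_fov'])/2)
    o=np.array(c['orientation'],float)
    M=o if o.shape==(3,3) else R.from_euler('xyz',o).as_matrix()
    return f,c['cx'],c['cy'],np.array(c['origin']),M
def ray(n,rc,C=None):
    f,cx,cy,o,M=C or cal(n)
    return o,M@np.array([(rc[1]-cx)/f,(rc[0]-cy)/f,1])
def dep(n,rc,d,C=None):
    o,v=ray(n,rc,C); return o+v*d
def proj(n,p,C=None):
    f,cx,cy,o,M=C or cal(n); q=M.T@(np.array(p)-o); return [cy+f*q[1]/q[2],cx+f*q[0]/q[2]]
def save(n,name,im): cv2.imwrite(f'pics/{name}.png',im[:,:,::-1])
E
python3 - <<'E'
from h import *
print(bot.observe())
for n in ['scene','top']:
    print(n,bot.get_calibration(n))
    im,d=bot.grab_frame(n); save(n,n+'0',im); np.save(n+'d.npy',d)
    for t in ['laminator','release_hinge','release_tip','selector_top','spool_blue','spool_white','glue']:
        r=bot.tip_of(n,t)
        for x in r[:2]:
            rc=x['centre']; dd=d[int(rc[0]),int(rc[1])]
            print(n,t,round(x['score'],2),np.round(rc,1),dd,np.round(dep(n,rc,dd),4))
E
```

```text
{'clock': 0.0, 'qpos': array([-1.28419972,  0.52202529, -0.03633651,  1.59996836,  0.02117376,
        1.02111809, -0.11279155]), 'qd': array([ 0.00024673, -0.00030619,  0.00127765,  0.00092783,  0.0001106 ,
       -0.00093755, -0.00081   ]), 'joint_efforts': array([ 3.05545691e-02, -9.27188659e+01,  2.00755946e+00, -3.70070636e+01,
        2.70115770e-02,  2.48211029e-03, -2.97919665e-03]), 'position': array([0.21820431, 0.58532312, 0.2307328 ]), 'tool_rot': array([-3.14045860e+00,  5.40564681e-05,  2.78478803e+00]), 'force': array([ 0.62950768, -0.11492029, -1.51143677]), 'moment': array([ 0.00237342, -0.0067787 , -0.06236088]), 'grip_width': 0.08475770286289008}
scene {'vertical_fov': 56.50178327962517, 'cx': 314.0168020824579, 'cy': 236.029534068281, 'origin': array([ 0.79676269, -0.43202051,  0.88518923]), 'orientation': array([-2.53704294e+00,  8.60705798e-04,  4.48638055e-01])}
scene laminator 0.93 [254.8 320. ] 0.9201484 [0.5942 0.0156 0.1061]
scene release_hinge 0.89 [255.5 335. ] 0.93598115 [0.6196 0.0359 0.0919]
scene release_tip 0.61 [236.2 315.2] 0.9727389 [0.5588 0.0667
[... 420 characters left out ...]
.2216  0.04  ]
scene glue 0.38 [174.1 361.8] 1.1415793 [0.5682 0.3226 0.0358]
top {'vertical_fov': 50.90250746494987, 'cx': 317.4867834276589, 'cy': 239.59225795600693, 'origin': array([0.43296365, 0.05745076, 0.9595902 ]), 'orientation': array([-2.99529663, -0.03343785, -1.56130075])}
top release_hinge 0.84 [209.8 317.9] 0.88248795 [0.6135 0.0295 0.0946]
top release_tip 0.76 [229.  316.2] 0.84229606 [0.5735 0.0332 0.1293]
top selector_top 0.41 [253.3 376.8] 0.8633995 [ 0.5368 -0.0717  0.1059]
top spool_blue 0.94 [248.7 259.5] 0.828558 [0.5383 0.1262 0.135 ]
top spool_white 0.68 [211.3 440.9] 0.93698776 [ 0.624  -0.2007  0.0485]
top glue 0.56 [346.  447.5] 0.8635827 [ 0.381  -0.195   0.0866]
```

View pics/scene0.png

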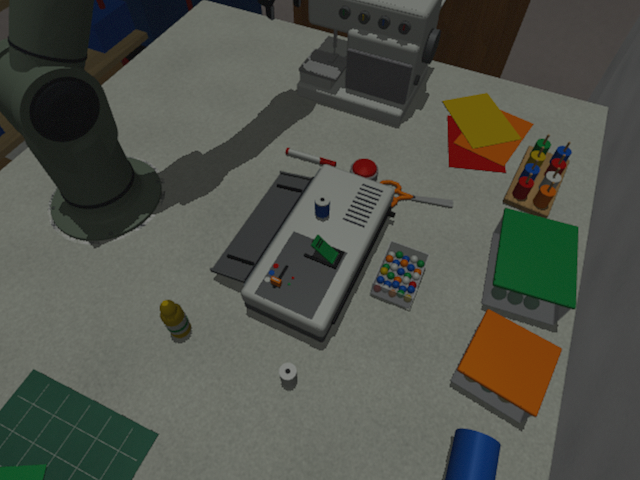

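View pics/top0.png

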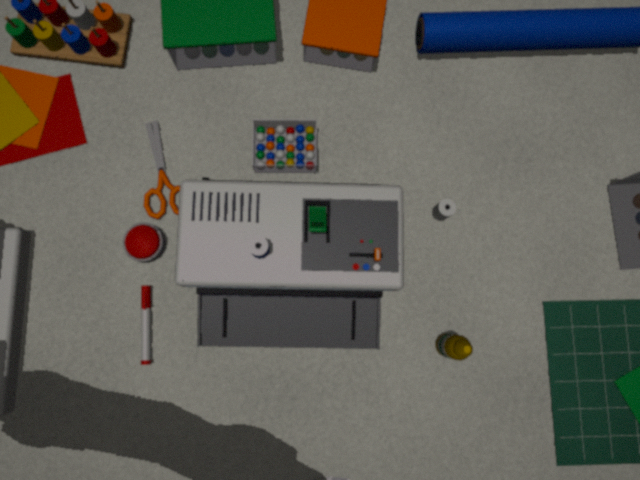

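The top view shows the laminator nearly square to the world. The lever is at about (col 317, row 218), the selector at (378, 254) by the white dot, and the red dot at (355, 267). Glue stands at (456, 347) and the white spool at (446, 208). Next I'll fit the laminator pose.

```bash
python3 - <<'E'
from h import *
d=np.load('topd.npy'); C=cal('top'); f,cx,cy,o,M=C
v,u=np.mgrid[:480,:640]
P=o+(np.stack([(u-cx)/f,(v-cy)/f,np.ones_like(u)],-1)*d[...,None])@M.T
im=cv2.imread('pics/top0.png')
m=((P[...,2]>0.07)&(P[...,2]<0.1)&(u>160)&(u<415)&(v>170)&(v<300)).astype(np.uint8)
n,l,s,c=cv2.connectedComponentsWithStats(m); k=1+np.argmax(s[1:,4]); Q=P[l==k]
print(s[k], 'z med',np.median(Q[:,2]))
r=cv2.minAreaRect((Q[:,:2]*1000).astype(np.float32)); print(r, cv2.boxPoints(r))
# triangulate
S=cal('scene')
def tri(a,b):
    A=0;B=0
    for (n,rc,CC) in (('top',a,C),('scene',b,S)):
        oo,w=ray(n,rc,CC); w=w/np.linalg.norm(w); K=np.eye(3)-np.outer(w,w); A=A+K; B=B+K@oo
    return np.linalg.solve(A,B)
for t,a,b in [('hinge',(209.8,317.9),(255.5,335)),('tip',(229,316.2),(236.2,315.2)),('sel',(253.3,376.8),(282.7,276.9))]:
    print(t,tri(a,b).round(4))
for n in ('top','scene'):
    im=cv2.imread(f'pics/{n}0.png')
    a=im[180:300,290:410] if n=='top' else im[215:320,230:350]
    cv2.imwrite(f'pics/{n}0z.png',cv2.resize(a,None,fx=5,fy=5,interpolation=cv2.INTER_CUBIC))
E
```

```text
[  175   180   229   111 23213] z med 0.0860195375917806
((572.4042358398438, 76.38736724853516), (400.6880798339844, 192.25714111328125), 89.5177001953125) [[ 474.59262 -123.1404 ]
 [ 666.843   -124.75875]
 [ 670.2158   275.91513]
 [ 477.96545  277.53348]]
hinge [0.617  0.0318 0.0943]
tip [0.5732 0.034  0.1361]
sel [ 0.5394 -0.0736  0.0903]
```

View pics/top0z.png

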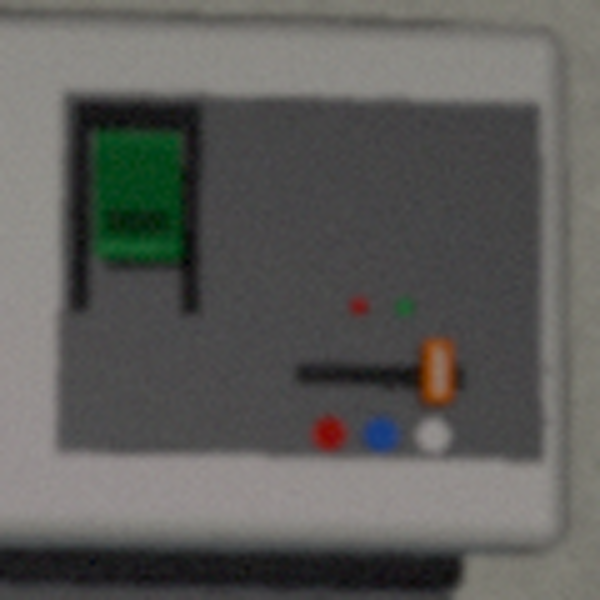

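View pics/scene0z.png

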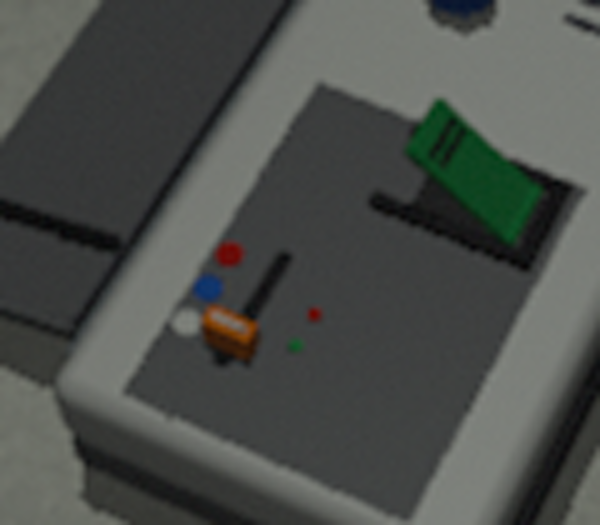

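```bash
python3 - <<'E'
from h import *
print(bot.observe()['clock'])
for n in('top','scene'):
    d=np.load(n+'d.npy'); f,cx,cy,o,M=cal(n)
    v,u=np.mgrid[:480,:640]
    P=o+(np.stack([(u-cx)/f,(v-cy)/f,np.ones_like(u)],-1)*d[...,None])@M.T
    P=P[d>0]
    for x in np.arange(.1,.8,.1):
        print(n,round(x,1),[ (round(y,2),round(float(P[k][:,2].max()),2)) for y in np.arange(-.3,.8,.1) if (k:=(abs(P[:,0]-x)<.05)&(abs(P[:,1]-y)<.05)).any() and P[k][:,2].max()>.02])
E
```

```text
0.8
top 0.1 []
top 0.2 []
top 0.3 [(np.float64(0.3), 0.02), (np.float64(0.6), 0.05)]
top 0.4 [(np.float64(-0.2), 0.13), (np.float64(-0.1), 0.06), (np.float64(0.0), 0.06), (np.float64(0.1), 0.05), (np.float64(0.2), 0.06), (np.float64(0.3), 0.02), (np.float64(0.6), 0.05)]
top 0.5 [(np.float64(-0.1), 0.11), (np.float64(0.0), 0.09), (np.float64(0.1), 0.14), (np.float64(0.2), 0.09), (np.float64(0.3), 0.09), (np.float64(0.4), 0.04), (np.float64(0.6), 0.05)]
top 0.6 [(np.float64(-0.2), 0.06), (np.float64(-0.1), 0.09), (np.float64(0.0), 0.13), (np.float64(0.1), 0.14), (np.float64(0.2), 0.09), (np.float64(0.3), 0.09), (np.float64(0.4), 0.04), (np.float64(0.6), 0.05)]
top 0.7 [(np.float64(-0.1), 0.09), (np.float64(0.0), 0.09), (np.float64(0.1), 0.09), (np.float64(0.2), 0.09), (np.float64(0.3), 0.09)]
scene 0.1 [(np.float64(-0.1), 0.4), (np.float64(0.0), 0.51), (np.float64(0.1), 0.5)]
scene 0.2 [(np.float64(0.5), 0.31), (np.float64(0.6), 0.27)]
scene 0.3 [(np.float64(0.3), 0.02), (np.float64(0.6), 0.28), (np.float64(0.7), 0.24)]
scene 0.4 [(np.float64(-0.2), 0.13), (np.float64(-0.1), 0.06), (np.float64(0.0), 0.06), (np.float64(0.1), 0.05), (np.float64(0.2), 0.06), (np.float64(0.3), 0.02), (np.float64(0.6), 0.29), (np.float64(0.7), 0.3)]
scene 0.5 [(np.float64(-0.1), 0.11), (np.float64(0.0), 0.09), (np.float64(0.1), 0.14), (np.float64(0.2), 0.09), (np.float64(0.3), 0.09), (np.float64(0.4), 0.04), (np.float64(0.6), 0.29), (np.float64(0.7), 0.3)]
scene 0.6 [(np.float64(-0.2), 0.05), (np.float64(-0.1), 0.1), (np.float64(0.0), 0.13), (np.float64(0.1), 0.14), (np.float64(0.2), 0.09), (np.float64(0.3), 0.09), (np.float64(0.4), 0.04), (np.float64(0.6), 0.29), (np.float64(0.7), 0.3)]
scene 0.7 [(np.float64(-0.2), 0.05), (np.float64(-0.1), 0.09), (np.float64(0.0), 0.09), (np.float64(0.1), 0.09), (np.float64(0.2), 0.09), (np.float64(0.3), 0.09)]
```

Heights agree with the text. The sewing machine starts at y > 0.55, so I go toward -y first with the hand shut.

```bash
python3 -m inch '[{"dx":-12,"dy":-16,"hand":1},{"dx":-23,"dy":-33,"hand":1},{"dx":-23,"dy":-33,"hand":1},{"dx":-23,"dy":-33,"hand":1},{"dx":-23,"dy":-33,"hand":1},{"dx":-23,"dy":-33,"hand":1},{"dx":-11,"dy":-17,"hand":1},{"rz":-0.119,"hand":1},{"rz":-0.119,"hand":1},{"rz":-0.119,"hand":1}]' 60
```

```text
schema error: expected keys dx, dy, dz, rx, ry, rz, hand
```

All keys are required in every row.

```bash
python3 -m inch '[{"dx":-12,"dy":-16,"dz":0,"rx":0,"ry":0,"rz":0,"hand":1},{"dx":-23,"dy":-33,"dz":0,"rx":0,"ry":0,"rz":0,"hand":1},{"dx":-23,"dy":-33,"dz":0,"rx":0,"ry":0,"rz":0,"hand":1},{"dx":-23,"dy":-33,"dz":0,"rx":0,"ry":0,"rz":0,"hand":1},{"dx":-23,"dy":-33,"dz":0,"rx":0,"ry":0,"rz":0,"hand":1},{"dx":-23,"dy":-33,"dz":0,"rx":0,"ry":0,"rz":0,"hand":1},{"dx":-11,"dy":-17,"dz":0,"rx":0,"ry":0,"rz":0,"hand":1},{"dx":0,"dy":0,"dz":0,"rx":0,"ry":0,"rz":-0.119,"hand":1},{"dx":0,"dy":0,"dz":0,"rx":0,"ry":0,"rz":-0.119,"hand":1},{"dx":0,"dy":0,"dz":0,"rx":0,"ry":0,"rz":-0.119,"hand":1}]' 60
```

```text
clock: 1.8
position: [0.2786, 0.3518, 0.2316]
tool_rot: [3.141, 0.0, -3.137]
force: [-0.2, 1.1, 0.2]
grip_width: 0.0006
```

```bash
python3 -m inch '[{"dx":-15,"dy":-15,"dz":0,"rx":0,"ry":0,"rz":0,"hand":1},{"dx":-30,"dy":-30,"dz":0,"rx":0,"ry":0,"rz":0,"hand":1},{"dx":-35,"dy":-35,"dz":0,"rx":0,"ry":0,"rz":0,"hand":1},{"dx":-35,"dy":-35,"dz":0,"rx":0,"ry":0,"rz":0,"hand":1},{"dx":-35,"dy":-35,"dz":0,"rx":0,"ry":0,"rz":0,"hand":1},{"dx":-35,"dy":-35,"dz":0,"rx":0,"ry":0,"rz":0,"hand":1},{"dx":-35,"dy":-35,"dz":0,"rx":0,"ry":0,"rz":0,"hand":1},{"dx":-35,"dy":-35,"dz":0,"rx":0,"ry":0,"rz":0,"hand":1},{"dx":-35,"dy":-35,"dz":0,"rx":0,"ry":0,"rz":0,"hand":1},{"dx":-28,"dy":-30,"dz":0,"rx":0,"ry":0,"rz":0,"hand":1}]'; python3 -m inch '[{"dx":0,"dy":0,"dz":0,"rx":0,"ry":0,"rz":0,"hand":1},{"dx":0,"dy":0,"dz":0,"rx":0,"ry":0,"rz":0,"hand":1},{"dx":0,"dy":0,"dz":0,"rx":0,"ry":0,"rz":0,"hand":1}]'
```

```text
clock: 2.8
position: [0.5981, 0.0296, 0.2314]
tool_rot: [-3.141, 0.001, 3.141]
force: [-0.7, 0.7, 0.9]
grip_width: -0.0001
clock: 3.1
position: [0.596, 0.0328, 0.2313]
tool_rot: [3.141, -0.0, -3.14]
force: [0.3, -0.3, -0.2]
grip_width: 0.0
```

```bash
python3 - <<'E'
from h import *
C=None
for n in ('wrist','scene','top'):
    C=cal(n); im,d=bot.grab_frame(n); save(n,n+'1',im)
    for p in [(.617,.031,.091),(.536,-.0736,.103)]: print(n,np.round(proj(n,p,C),0))
    if n=='wrist': print(C[3]-bot.observe()['position'])
    for t in ['release_hinge','selector_top','release_tip']:
        for x in bot.tip_of(n,t)[:1]:
            rc=x['centre']; print(n,t,round(x['score'],2),np.round(rc,1),dep(n,rc,d[int(rc[0]),int(rc[1])],C).round(4))
E
```

```text
wrist [250. 316.]
wrist [134. 148.]
[-0.07894945  0.00065429  0.14273571]
wrist release_hinge 0.66 [251.4 317.4] [0.6167 0.0322 0.0942]
wrist selector_top 0.87 [135.2 151.8] [ 0.5366 -0.071   0.1036]
wrist release_tip 0.68 [203.9 313.7] [0.5748 0.0301 0.1272]
scene [257. 333.]
scene [279. 275.]
scene release_hinge 0.94 [253.2 332.4] [0.6136 0.0353 0.0976]
scene selector_top 0.61 [282.4 275.6] [ 0.5412 -0.0789  0.1019]
scene release_tip 0.73 [240.7 314.5] [0.5751 0.0292 0.1277]
top [208. 317.]
top [254. 378.]
top selector_top 0.17 [213.4 439.1] [ 0.6221 -0.2001  0.038 ]
```

View pics/wrist1.png

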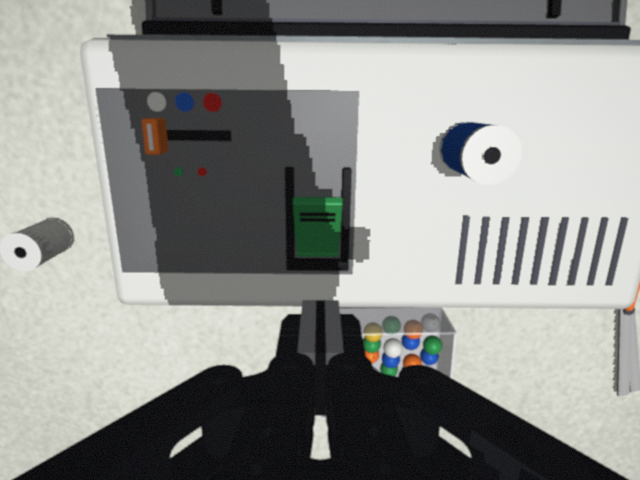

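View pics/scene1.png

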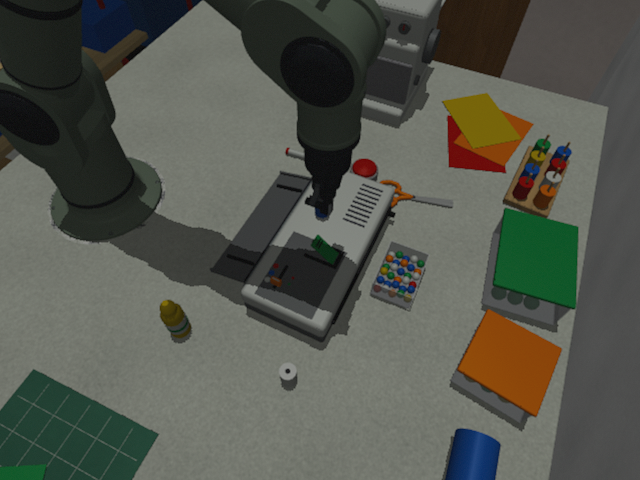

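The wrist image shows the raised lever at (col 318, row 228), its hinge at the predicted pixel, and the selector at (152, 136). The fingers are over the lever. Descending.

```bash
python3 -m inch '[{"dx":-1,"dy":-1,"dz":15,"rx":0,"ry":0,"rz":0,"hand":1},{"dx":0,"dy":0,"dz":25,"rx":0,"ry":0,"rz":0,"hand":1},{"dx":0,"dy":0,"dz":25,"rx":0,"ry":0,"rz":0,"hand":1},{"dx":0,"dy":0,"dz":20,"rx":0,"ry":0,"rz":0,"hand":1},{"dx":0,"dy":0,"dz":10,"rx":0,"ry":0,"rz":0,"hand":1},{"dx":0,"dy":0,"dz":0,"rx":0,"ry":0,"rz":0,"hand":1},{"dx":0,"dy":0,"dz":0,"rx":0,"ry":0,"rz":0,"hand":1}]';python3 -m inch '[{"dx":0,"dy":0,"dz":6,"rx":0,"ry":0,"rz":0,"hand":1},{"dx":0,"dy":0,"dz":6,"rx":0,"ry":0,"rz":0,"hand":1},{"dx":0,"dy":0,"dz":6,"rx":0,"ry":0,"rz":0,"hand":1},{"dx":0,"dy":0,"dz":6,"rx":0,"ry":0,"rz":0,"hand":1},{"dx":0,"dy":0,"dz":6,"rx":0,"ry":0,"rz":0,"hand":1},{"dx":0,"dy":0,"dz":0,"rx":0,"ry":0,"rz":0,"hand":1},{"dx":0,"dy":0,"dz":0,"rx":0,"ry":0,"rz":0,"hand":1}]'
```

```text
clock: 4.4
position: [0.5979, 0.0309, 0.137]
tool_rot: [3.142, 0.001, -3.142]
force: [0.2, -0.6, 0.3]
grip_width: -0.0006
clock: 5.1
position: [0.5974, 0.0309, 0.1061]
tool_rot: [-3.141, -0.0, -3.141]
force: [0.4, -0.4, -0.1]
grip_width: -0.0003
```

```bash
python3 -m inch '[{"dx":0,"dy":0,"dz":4,"rx":0,"ry":0,"rz":0,"hand":1},{"dx":0,"dy":0,"dz":4,"rx":0,"ry":0,"rz":0,"hand":1},{"dx":0,"dy":0,"dz":0,"rx":0,"ry":0,"rz":0,"hand":1}]';python3 -m inch '[{"dx":0,"dy":0,"dz":3,"rx":0,"ry":0,"rz":0,"hand":1},{"dx":0,"dy":0,"dz":2,"rx":0,"ry":0,"rz":0,"hand":1},{"dx":0,"dy":0,"dz":0,"rx":0,"ry":0,"rz":0,"hand":1}]';python3 -m inch '[{"dx":0,"dy":0,"dz":1,"rx":0,"ry":0,"rz":0,"hand":1},{"dx":0,"dy":0,"dz":1,"rx":0,"ry":0,"rz":0,"hand":1},{"dx":0,"dy":0,"dz":0,"rx":0,"ry":0,"rz":0,"hand":1}]'
```

```text
clock: 5.4
position: [0.5973, 0.0309, 0.0978]
tool_rot: [-3.141, -0.001, -3.141]
force: [-0.6, -0.0, -0.0]
grip_width: -0.0001
clock: 5.7
position: [0.5973, 0.0309, 0.093]
tool_rot: [-3.142, -0.0, -3.141]
force: [-0.6, -0.6, 0.1]
grip_width: 0.0003
clock: 6.0
position: [0.5975, 0.0309, 0.0912]
tool_rot: [-3.142, -0.0, -3.141]
force: [-0.1, 0.1, 0.1]
grip_width: -0.0
```

```bash
python3 - <<'E'
from h import *
for n in ('wrist','scene'):
    im,d=bot.grab_frame(n); save(n,n+'2',im)
s=cv2.imread('pics/scene2.png')[180:330,220:420]; cv2.imwrite('pics/scene2z.png',cv2.resize(s,None,fx=4,fy=4,interpolation=cv2.INTER_CUBIC))
E
```

```text
(no output)
```

View pics/wrist2.png

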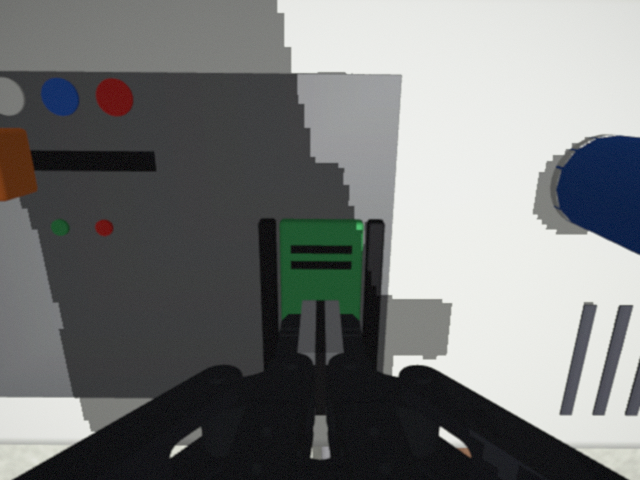

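View pics/scene2z.png

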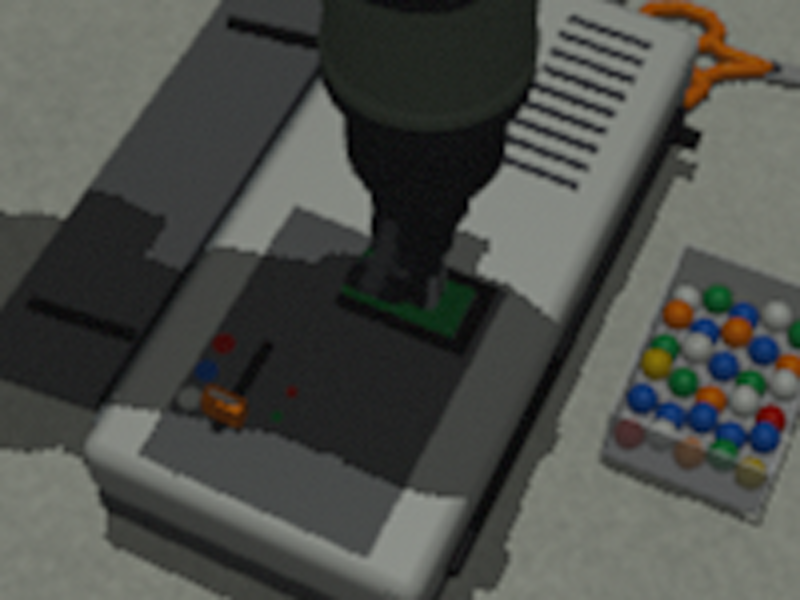

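The lever is now almost level with the rims (cols 262–382), but no end force yet. I'll press on in 1 mm steps until force shows.

```bash
python3 -m inch '[{"dx":0,"dy":0,"dz":1,"rx":0,"ry":0,"rz":0,"hand":1},{"dx":0,"dy":0,"dz":0,"rx":0,"ry":0,"rz":0,"hand":1},{"dx":0,"dy":0,"dz":0,"rx":0,"ry":0,"rz":0,"hand":1}]';python3 -m inch '[{"dx":0,"dy":0,"dz":1,"rx":0,"ry":0,"rz":0,"hand":1},{"dx":0,"dy":0,"dz":0,"rx":0,"ry":0,"rz":0,"hand":1},{"dx":0,"dy":0,"dz":0,"rx":0,"ry":0,"rz":0,"hand":1}]'; python3 -c "
from h import *
print(bot.observe())"
```

```text
clock: 6.4
position: [0.5978, 0.0309, 0.0909]
tool_rot: [3.142, 0.001, -3.142]
force: [-3.6, 0.9, 11.4]
grip_width: -0.0
clock: 6.7
position: [0.5978, 0.0309, 0.0906]
tool_rot: [3.141, 0.001, 3.142]
force: [-8.0, 0.2, 26.2]
grip_width: 0.0002
{'clock': 6.7, 'qpos': array([-0.22028917,  0.66150018,  0.10120362,  1.78618789, -0.09694371,
        0.69783309,  1.50472156]), 'qd': array([-3.87635740e-05, -1.36245124e-03,  7.56357243e-04, -2.94448330e-04,
       -2.91129727e-04, -8.34364113e-05,  1.24993458e-03]), 'joint_efforts': array([ 1.88035592e-01, -8.24139547e+01,  5.31502604e+00, -2.65226573e+01,
        9.71443579e-02, -2.82123394e+00, -5.22911319e-05]), 'position': array([0.5977609 , 0.03090866, 0.09061774]), 'tool_rot': array([3.14134070e+00, 8.44115653e-04, 3.14152345e+00]), 'force': array([-8.01162243,  0.20279589, 26.18265221]), 'moment': array([-1.29888171e-03,  1.86639760e+00,  1.04871323e-02]), 'grip_width': 0.0002122319803526366}
```

It has bottomed out at z = 90.6 mm with 26 N, so the lever is flush. Lifting off to look.

```bash
python3 -m inch '[{"dx":0,"dy":0,"dz":-5,"rx":0,"ry":0,"rz":0,"hand":1},{"dx":0,"dy":0,"dz":-20,"rx":0,"ry":0,"rz":0,"hand":1},{"dx":0,"dy":0,"dz":-20,"rx":0,"ry":0,"rz":0,"hand":1},{"dx":0,"dy":0,"dz":-15,"rx":0,"ry":0,"rz":0,"hand":1},{"dx":10,"dy":-20,"dz":0,"rx":0,"ry":0,"rz":0,"hand":1},{"dx":20,"dy":-35,"dz":0,"rx":0,"ry":0,"rz":0,"hand":1},{"dx":20,"dy":-40,"dz":0,"rx":0,"ry":0,"rz":0,"hand":1},{"dx":10,"dy":-38,"dz":0,"rx":0,"ry":0,"rz":0,"hand":1},{"dx":0,"dy":0,"dz":0,"rx":0,"ry":0,"rz":0,"hand":1},{"dx":0,"dy":0,"dz":0,"rx":0,"ry":0,"rz":0,"hand":1}]'
python3 - <<'E'
from h import *
for n in ('wrist','scene'):
    C=cal(n); im,d=bot.grab_frame(n); save(n,n+'3',im)
    for t in ['release_hinge','selector_top','release_tip']:
        for x in bot.tip_of(n,t)[:1]:
            rc=x['centre']; print(n,t,round(x['score'],2),np.round(rc,1),dep(n,rc,d[int(rc[0]),int(rc[1])],C).round(4))
    if n=='scene': # height of lever region
        g=(im[...,1]>1.5*im[...,0]+15)&(im[...,1]>1.3*im[...,2]); g[:200]=0;g[300:]=0;g[:,:280]=0;g[:,380:]=0
        v,u=np.nonzero(g); P=np.array([dep(n,(a,b),d[a,b],C) for a,b in zip(v,u)]); print(len(P),P.min(0),P.max(0),np.percentile(P[:,2],[5,50,95]), np.polyfit(P[:,0],P[:,2],1))
E
```

```text
clock: 7.7
position: [0.5376, -0.1028, 0.1495]
tool_rot: [3.142, 0.001, 3.14]
force: [0.1, 0.5, -0.0]
grip_width: -0.0001
wrist release_hinge 0.67 [398.9 558.4] [0.6189 0.0336 0.0924]
wrist selector_top 0.71 [274.3 384.1] [ 0.5375 -0.0708  0.104 ]
wrist release_tip 0.79 [300.7 571.8] [0.5587 0.0316 0.0898]
scene release_hinge 0.56 [256.  335.4] [0.6208 0.0352 0.0917]
scene selector_top 0.58 [283.7 273.6] [ 0.5359 -0.079   0.0926]
374 [ 0.55694117 -0.43202051  0.08432625] [0.79676269 0.0499558  0.88518923] [0.08907982 0.09185231 0.09429905] [ 1.56138576 -0.8295423 ]
```

View pics/wrist3.png

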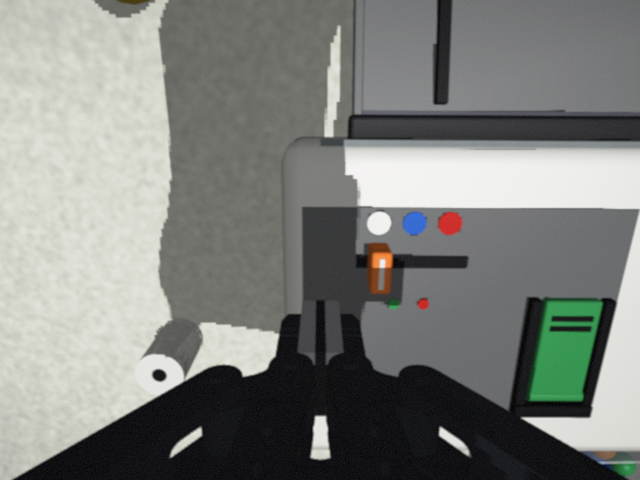

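View pics/scene3.png

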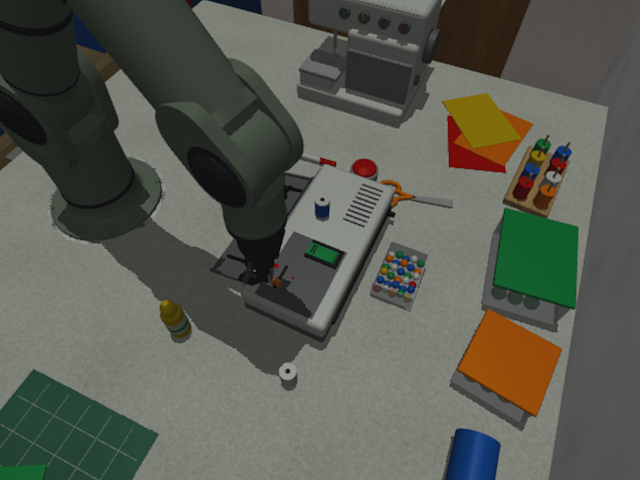

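The lever is flush: hinge 92 mm and tip 90 mm by depth. The fingertips are behind the selector, which sits at (380, 265). I'll lower them to just above the deck.

```bash
python3 -m inch '[{"dx":0,"dy":0,"dz":15,"rx":0,"ry":0,"rz":0,"hand":1},{"dx":0,"dy":0,"dz":20,"rx":0,"ry":0,"rz":0,"hand":1},{"dx":0,"dy":0,"dz":13,"rx":0,"ry":0,"rz":0,"hand":1},{"dx":0,"dy":0,"dz":8,"rx":0,"ry":0,"rz":0,"hand":1},{"dx":0,"dy":0,"dz":3.5,"rx":0,"ry":0,"rz":0,"hand":1},{"dx":0,"dy":0,"dz":0,"rx":0,"ry":0,"rz":0,"hand":1},{"dx":0,"dy":0,"dz":0,"rx":0,"ry":0,"rz":0,"hand":1}]'
python3 - <<'E'
from h import *
n='wrist'
C=cal(n); im,d=bot.grab_frame(n); save(n,n+'4',im)
E
```

```text
clock: 8.8
position: [0.5378, -0.1021, 0.0903]
tool_rot: [-3.141, 0.001, -3.141]
force: [-0.5, 0.4, 0.8]
grip_width: 0.0001
```

View pics/wrist4.png

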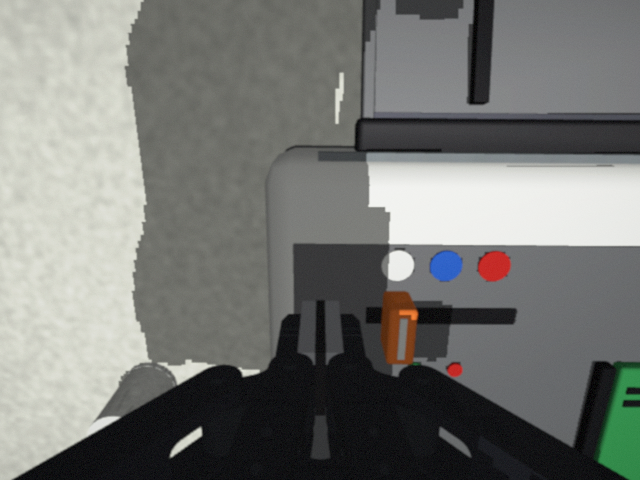

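The fingertips (cols 300–340) stand behind the paddle (cols 383–417), aligned with it in x. Pushing along +y.

```bash
python3 -m inch '[{"dx":0,"dy":5,"dz":0,"rx":0,"ry":0,"rz":0,"hand":1},{"dx":0,"dy":5,"dz":0,"rx":0,"ry":0,"rz":0,"hand":1},{"dx":0,"dy":4,"dz":0,"rx":0,"ry":0,"rz":0,"hand":1},{"dx":0,"dy":0,"dz":0,"rx":0,"ry":0,"rz":0,"hand":1}]';for i in 1; do python3 -m inch '[{"dx":0,"dy":2,"dz":0,"rx":0,"ry":0,"rz":0,"hand":1},{"dx":0,"dy":2,"dz":0,"rx":0,"ry":0,"rz":0,"hand":1},{"dx":0,"dy":0,"dz":0,"rx":0,"ry":0,"rz":0,"hand":1}]'; done; python3 -m inch '[{"dx":0,"dy":2,"dz":0,"rx":0,"ry":0,"rz":0,"hand":1},{"dx":0,"dy":2,"dz":0,"rx":0,"ry":0,"rz":0,"hand":1},{"dx":0,"dy":0,"dz":0,"rx":0,"ry":0,"rz":0,"hand":1}]'; python3 -m inch '[{"dx":0,"dy":2,"dz":0,"rx":0,"ry":0,"rz":0,"hand":1},{"dx":0,"dy":2,"dz":0,"rx":0,"ry":0,"rz":0,"hand":1},{"dx":0,"dy":0,"dz":0,"rx":0,"ry":0,"rz":0,"hand":1}]'
python3 - <<'E'
from h import *
n='wrist'
C=cal(n); im,d=bot.grab_frame(n); save(n,n+'5',im)
E
```

```text
clock: 9.25
position: [0.5377, -0.0876, 0.09]
tool_rot: [-3.141, 0.0, -3.141]
force: [-0.5, -2.6, 0.9]
grip_width: 0.0002
clock: 9.55
position: [0.5375, -0.0837, 0.0898]
tool_rot: [3.141, -0.0, -3.141]
force: [-0.1, -1.0, 0.3]
grip_width: 0.0002
clock: 9.85
position: [0.5374, -0.0794, 0.0897]
tool_rot: [3.141, -0.0, -3.141]
force: [-0.1, -0.5, -1.2]
grip_width: 0.0
clock: 10.15
position: [0.5375, -0.0757, 0.0898]
tool_rot: [3.141, -0.0, -3.141]
force: [-0.6, 0.0, 0.1]
grip_width: 0.0002
```

View pics/wrist5.png

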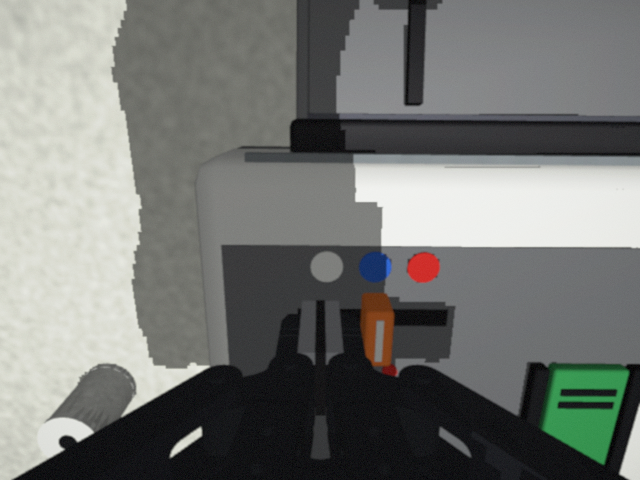

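The selector is at cold (blue dot, col 375). Pushing on to hot.

```bash
python3 -m inch '[{"dx":0,"dy":3,"dz":0,"rx":0,"ry":0,"rz":0,"hand":1},{"dx":0,"dy":3,"dz":0,"rx":0,"ry":0,"rz":0,"hand":1},{"dx":0,"dy":2,"dz":0,"rx":0,"ry":0,"rz":0,"hand":1},{"dx":0,"dy":0,"dz":0,"rx":0,"ry":0,"rz":0,"hand":1}]';python3 -m inch '[{"dx":0,"dy":2,"dz":0,"rx":0,"ry":0,"rz":0,"hand":1},{"dx":0,"dy":2,"dz":0,"rx":0,"ry":0,"rz":0,"hand":1},{"dx":0,"dy":0,"dz":0,"rx":0,"ry":0,"rz":0,"hand":1}]'; python3 -m inch '[{"dx":0,"dy":2,"dz":0,"rx":0,"ry":0,"rz":0,"hand":1},{"dx":0,"dy":2,"dz":0,"rx":0,"ry":0,"rz":0,"hand":1},{"dx":0,"dy":0,"dz":0,"rx":0,"ry":0,"rz":0,"hand":1}]'; python3 -m inch '[{"dx":0,"dy":2,"dz":0,"rx":0,"ry":0,"rz":0,"hand":1},{"dx":0,"dy":2,"dz":0,"rx":0,"ry":0,"rz":0,"hand":1},{"dx":0,"dy":0,"dz":0,"rx":0,"ry":0,"rz":0,"hand":1}]'
python3 - <<'E'
from h import *
n='wrist'
C=cal(n); im,d=bot.grab_frame(n); save(n,n+'6',im)
E
```

```text
clock: 10.6
position: [0.5376, -0.0679, 0.0898]
tool_rot: [-3.141, 0.0, -3.141]
force: [-0.5, -2.5, 0.2]
grip_width: 0.0001
clock: 10.9
position: [0.5375, -0.0633, 0.0898]
tool_rot: [3.141, -0.0, -3.141]
force: [-0.2, -1.2, 0.0]
grip_width: 0.0002
clock: 11.2
position: [0.5375, -0.0596, 0.0898]
tool_rot: [3.141, -0.0, -3.141]
force: [-0.6, -0.2, -0.3]
grip_width: -0.0002
clock: 11.5
position: [0.5375, -0.0561, 0.0898]
tool_rot: [-3.141, -0.0, -3.141]
force: [1.4, -0.9, -0.3]
grip_width: -0.0001
```

View pics/wrist6.png

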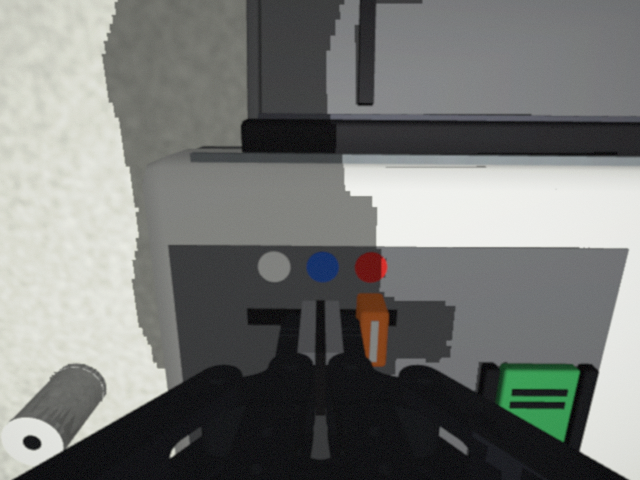

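It has snapped to hot (red dot, col 371). I'll nudge it gently to confirm the end stop.

```bash
python3 -m inch '[{"dx":0,"dy":1,"dz":0,"rx":0,"ry":0,"rz":0,"hand":1},{"dx":0,"dy":1,"dz":0,"rx":0,"ry":0,"rz":0,"hand":1},{"dx":0,"dy":0,"dz":0,"rx":0,"ry":0,"rz":0,"hand":1}]';python3 -m inch '[{"dx":0,"dy":1,"dz":0,"rx":0,"ry":0,"rz":0,"hand":1},{"dx":0,"dy":0,"dz":0,"rx":0,"ry":0,"rz":0,"hand":1},{"dx":0,"dy":0,"dz":0,"rx":0,"ry":0,"rz":0,"hand":1}]'
```

```text
clock: 11.85
position: [0.5375, -0.0557, 0.0899]
tool_rot: [-3.14, 0.0, 3.14]
force: [0.1, -10.5, -0.0]
grip_width: 0.0
clock: 12.15
position: [0.5375, -0.0555, 0.0899]
tool_rot: [-3.139, 0.0, 3.14]
force: [0.3, -14.6, -0.6]
grip_width: -0.0003
```

The end stop is firm at 15 N, and the fingers have stopped moving. Backing off 12 mm, then up.

```bash
python3 -m inch '[{"dx":0,"dy":-4,"dz":0,"rx":0,"ry":0,"rz":0,"hand":1},{"dx":0,"dy":-8,"dz":0,"rx":0,"ry":0,"rz":0,"hand":1},{"dx":0,"dy":0,"dz":0,"rx":0,"ry":0,"rz":0,"hand":1},{"dx":0,"dy":0,"dz":-10,"rx":0,"ry":0,"rz":0,"hand":1},{"dx":0,"dy":0,"dz":-25,"rx":0,"ry":0,"rz":0,"hand":1},{"dx":0,"dy":0,"dz":-30,"rx":0,"ry":0,"rz":0,"hand":1},{"dx":0,"dy":0,"dz":-30,"rx":0,"ry":0,"rz":0,"hand":1},{"dx":0,"dy":0,"dz":-20,"rx":0,"ry":0,"rz":0,"hand":1},{"dx":0,"dy":0,"dz":0,"rx":0,"ry":0,"rz":0,"hand":1},{"dx":0,"dy":0,"dz":0,"rx":0,"ry":0,"rz":0,"hand":1}]'
python3 - <<'E'
from h import *
for n in ('wrist','scene'):
    C=cal(n); im,d=bot.grab_frame(n); save(n,n+'7',im)
    for t in ['release_hinge','selector_top','release_tip']:
        for x in bot.tip_of(n,t)[:1]:
            rc=x['centre']; print(n,t,round(x['score'],2),np.round(rc,1),dep(n,rc,d[int(rc[0]),int(rc[1])],C).round(4))
E
```

```text
clock: 13.15
position: [0.5375, -0.0647, 0.2053]
tool_rot: [3.141, 0.001, -3.141]
force: [0.4, 0.0, -0.2]
grip_width: -0.0003
wrist release_hinge 0.73 [344.8 459.5] [0.6189 0.0334 0.0919]
wrist selector_top 0.69 [240.2 366.7] [ 0.538  -0.0353  0.1052]
wrist release_tip 0.64 [265.  464.8] [0.5602 0.0316 0.0898]
scene release_hinge 0.94 [252.8 336.2] [0.6188 0.0438 0.0906]
scene selector_top 0.57 [265.  284.7] [ 0.54   -0.0373  0.1057]
scene release_tip 0.66 [245.6 309.6] [0.559  0.0385 0.0861]
```

View pics/wrist7.png

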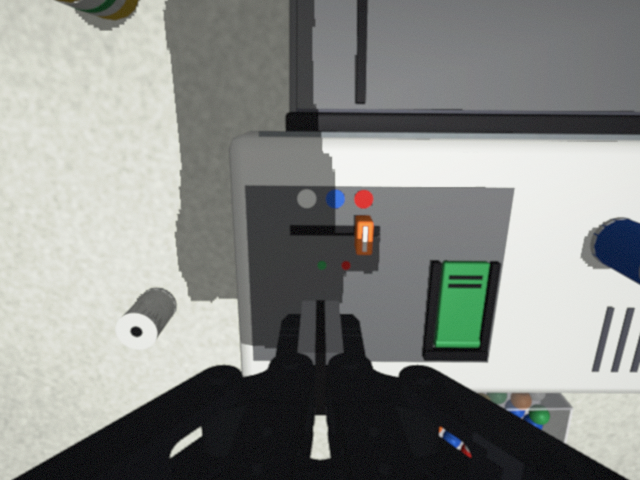

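View pics/scene7.png

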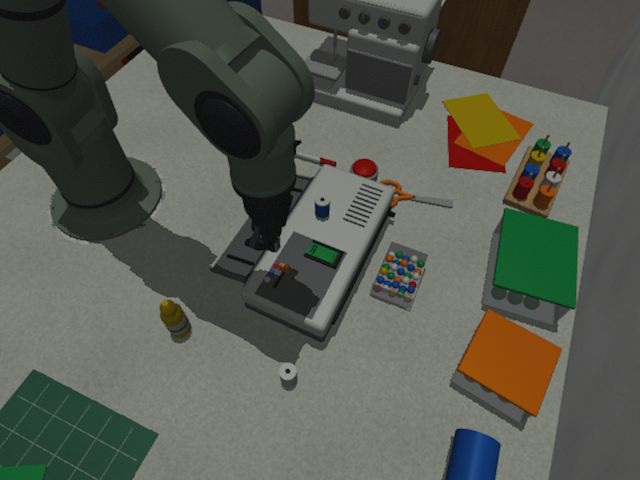

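The lever is flush at (464, 305) and the selector is by the red dot at (365, 235). By the wrist camera it moved from y = -0.071 to -0.035, a travel of 36 mm. The laminator and bystanders appear where they were, and the robot is clear.

```bash
python3 -c "
from workcell import bot
print(bot.job_done())"
```

```text
the job is handed in; nothing more can be done
None
```

I pressed the release lever flush, then pushed the selector past cold to its hot end stop. I backed the arm clear and handed the job in about 13.5 s into the 43 s; the hand-in reports no verdict.

- **Lever:** it bottomed out at 90.6 mm with 26 N under the fingertips. Afterwards its hinge read about 92 mm and its tip about 90 mm by the wrist camera. The scene camera put the tip at 86 mm, which I took as network and depth noise.
- **Selector:** the wrist camera measured 36 mm of travel, and the paddle sits by the red dot. I confirmed the end stop with a 15 N push.
- **Laminator and bystanders:** in the last pictures they look where they started, judged by eye. The hinge reading in the wrist view stayed within about 2 mm. In the scene view it was off by about 8–10 mm along y against the other views, but that camera's network readings scattered throughout.
- **Not checked:** I did not take a last picture from the top camera.

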